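# Clamp a bucket tappet with a star-wheel rack clamp

## Robot

A 6-joint arm with a two-finger parallel gripper is mounted at the origin on a cart in front of the work surface, level with it; the furniture and walls round the work are solid. World frame = base frame: x ahead of the robot, y to its left, z up, the work surface at z = 0. Lengths are in m, angles in rad, forces in N, time in s.
With the tool pointing down it reaches from about 0.25 to 0.725 m from the base axis. Payload 4 kg.
Tool frame: the origin (TCP) lies at the very end of the fingers, on their centre line; the grasp point (between the pads) lies 19 mm behind it; z points along the fingers, y is the direction in which the jaws open and shut (so a half turn about z gives the same grasp; the last joint's range is limited). The gripper opens to 85 mm and grips with 20 to 120 N. Pads are 22 mm wide; open, the fingers measure 114 mm over their backs; the gripper's body (76 mm by 85 mm) begins 54 mm behind the grasp point. The pads swing forward as they close: fully open they stand 13 mm farther back than shut.
Start: joints at [1.278, 0.241, 0.005, 1.335, 0, 1.571], TCP at [0.144, 0.479, 0.231] pointing down, gripper open.
Joint ranges: [-2.72, 2.72], [-1.05, 1.87], [-1.09, 1.28], [-1.99, 2.15], [-1.42, 1.44], [-3.14, 3.14]. Speed limits (rad/s): [2.79, 2.79, 3.14, 3.14, 3.14, 3.14].

## Interface

Orientations are given as a unit quaternion [x, y, z, w].
In Python, from workcell import bot gives the robot as it stands.
- The arm moves only by the shell command python3 -m crank 'ROWS'. ROWS is JSON, a list that holds one entry, the list of rows, each a list of 5 numbers: the shift along the tool's x, y, z in mm, then the turn about the tool's z in degrees, then the closure in counts, from 0 (fully open) to 255 (shut). In form: [[[tx, ty, tz, turn, grip], ...]]. A call has 1 to 12 rows; each row shifts and turns the pose as measured when the row begins, along the tool's axes as they then stand; what a row does not reach is not made up. A row lasts 1/8 s, in which the tool goes at most 62.5 mm and 10.7 degrees, less where a joint would pass 70% of its speed; a pose out of reach is approached as far as the arm can. A call is refused whole if a number of a shift passes 62.5 or a number of a turn 10.7, either way. A call with a gripper value outside its range is refused whole. The fingers move at their own pace and stop on an object; the grip force is fixed at half the most. Time passes only in rows, so rows that do not move let the fingers close. It gives the time, the measured TCP pose, the force and the opening at its end, in the units of the state.
- bot.get_obs(): the state, without advancing time (a new reading comes with each control period).
- bot.camera(name): name is "scene" or "side" or "wrist"; returns a dict with "img" (480x640x3 uint8, blue, green, red), "depth" (480x640 float32, m along the optical axis (not along the pixel's ray), 0 where there is no reading), "fx", "fy", "cx", "cy" (pixels), "D" ([k1, k2, p1, p2, k3] as OpenCV has them; the pictures are not rectified), "R" (3x3) and "t" (3): a world point X has camera coordinates R X + t; the wrist camera has in their place "T_tool_cam" (4x4, takes a point from camera to tool coordinates, whose origin is the TCP and whose axes are the flange's). Camera axes: x right, y down, z forward; pixel columns grow to the right and rows downward; lengths in m; the calibration is good to about 2 mm. A picture is of the moment at which its call begins: read the wrist's pose just before it.
- bot.job_done(): hands the job in, once; it reports no verdict.
The state is a dict: "clock": time; "joint_pos": joint angles; "joint_vel": joint speeds; "tau": joint torques, N m; "eef_pos": TCP position; "tool_rot": TCP orientation; "ft_force": force on the tool from outside, world axes, zero at the start; "ft_torque": the same for the moment, N m; "grip_width": finger opening in m.
Only numpy, scipy, OpenCV 4.12 (cv2) and the standard library are available. Lean on these libraries where they do the work, as an engineer would, in place of code of your own. Each camera call takes 0.05 s, during which the arm holds its last target.

## Task

Stand the bucket tappet upright on the bed of the rack clamp, between the sliding jaw and the anvil and midway across their width, and let go of it. Then close the clamp by pushing the spokes of its star wheel round clockwise (seen from above), one spoke after another, until you feel the jaw grip the tappet firmly against the anvil; stop there, because a hard squeeze ruins the thin-walled tappet. Move the jaw only by its wheel, never shove the clamp hard, and leave the other things on the bench where they are.

Things in the scene. Friction and masses are not known exactly. Their poses are not given: they have to be found in the camera images.
- tappet: loose bucket tappet: plain pale-metal upright cylinder, 31 mm diameter, 25 mm tall, about 45 g, standing on the bench in front of the clamp. Origin: centre of its underside, z up.
- clamp: rack clamp fixed to the bench. Origin: on the bench, mid base; z up; the jaw closes along its +y (roughly the robot's left); -x looks roughly to the robot. Base plate 12 mm thick, x -40 to 60, y -150 to 150 mm. Grey gear housing under the wheel: x -18 to 42, y -120 to -5, top z 44 mm. The bed (plate top) left of it is open to front and back. Push no part of the clamp with 30 N or more.
- bed_middle (a point): where the tappet is to stand: point on the bed (clamp frame 12, 92, 12 mm), axes as the clamp's. Jaw and anvil faces are flat, 42 mm wide in x, centred here in x, their blocks 26 mm high over the bed. The jaw face starts at y -37 to -31 mm from here; the anvil's face lies at y +30 to +42 mm, set differently each time, not measured. The tappet must stay within 12 mm of here in x.
- jaw: sliding jaw, steel block 46 mm wide, 24 mm long, 26 mm tall. Origin: bottom centre of its gripping face (looks to clamp +y), at bed height. Driven by the star wheel only, 15 mm per radian, to clamp +y. The robot may not press on it (5 N at most). A firm grip on the tappet is 15 to 35 N; under 10 N is loose, over 45 N ruins the tappet.
- wheel_hub (a point): centre of the star wheel, in the mid plane of the spokes, 60 mm over the bench (clamp frame 0, -60, 60 mm), axes as the clamp's. Vertical axle; hub 48 mm diameter, 10 mm below to 12 mm above this point; five round straight spokes 10 mm thick, 72 degrees apart, each ending in a black 15 mm ball centred 66.5 mm from the axle.
- guard_edge (a point): middle of the front top edge of the grey guard over the wheel's rear half (clamp frame 2, -60, 80 mm). The guard's roof is 6 mm thick and reaches from here 87 mm to clamp +x and 78 mm to either side in y, so spokes can be pushed only on the front half of their round (clamp x below 0).
- wheel (a joint): star wheel angle, rad, growing clockwise from above = closing. At value q spoke k (0 to 4) stands at a = q + 72k degrees, its ball at (-66.5 cos a, 66.5 sin a) mm from wheel_hub. Starts 0 to 0.4; the jaw grips at about 2.3 to 3.4. Dry friction 0.30 N m (5 N at 60 mm) always resists; each 10 N of grip adds 0.15 N m and takes about 0.03 rad. Left alone it holds, keeping up to about 20 N.
- ratchet: bystander: ratchet, 223 mm long, behind the cylinder head
- driver: bystander: screwdriver with blue handle, 211 mm long, at the bench's front edge
- paste: bystander: small round green tin with grey lid, 57 mm diameter, 37 mm tall, behind
- cap: bystander: dark arched bearing cap, 54 mm long, right front
- feeler: bystander: feeler gauge, grey bar 95 mm long, 12 mm high, right front
- low_tin: bystander: low tin with green lid, 77 mm diameter, 37 mm tall, behind the cylinder head
- marker: bystander: white marker, 131 mm long, at the bench's right edge
Things that resemble listed ones, but are neither listed nor needed, are in the scene too. Leave any red or turquoise look-alike of the tappet alone.

How it is judged:
On the way, in this order (a step that is already met when the one before it is completed fails the run):
1. the tappet stands upright on the bed between jaw and anvil, released (x of tappet in the frame of bed_middle between -0.012 and 0.012 m and y of tappet in the frame of bed_middle between -0.036 and 0.036 m and z of tappet in the frame of bed_middle between -0.004 and 0.004 m and angle between tappet's own z axis and vertical below 0.1 rad and contact force between the fingers and tappet below 0.1 N), for 0.2 s.
2. the jaw grips the tappet (contact force between jaw and tappet above 10 N), for 0.2 s.
At the end, for the whole second after the job is handed in: The tappet stands upright (within 0.1 rad) on the bed, within 12 mm of the bed's middle across the jaws, at rest and let go, and the jaw presses it against the anvil with more than 10 N; the wheel is at rest (all of step 1 and contact force between jaw and tappet above 10 N and linear speed of tappet below 0.01 m/s and velocity of joint wheel between -0.05 and 0.05 rad/s); the robot touches nothing.
It fails at once if the tappet is squeezed by the jaw with more than 45 N (contact force between jaw and tappet above 45 N).
It fails at once if the jaw is touched by the robot with more than 5 N (contact force between any of the fingers, the arm and jaw above 5 N).
It fails at once if the clamp (its wheel included) is pushed by the robot with more than 30 N (contact force between any of the fingers, the arm and clamp above 30 N).
It fails at once if another thing on the bench is moved by more than 20 mm (distance of any of cap, feeler, low_tin, marker, ratchet, driver, paste from where it was at the start of the episode above 0.02 m).
It also fails if it takes over 72 s, if anything falls off the work surface, if the arm or the gripper's body presses on something with over 40 N, if the wrist force passes 120 N, or if a joint passes its speed limit or range.

## Working session

There is one attempt and no reset: what is moved stays moved. The work goes in short steps, Python scripts to look and compute and a shell command to move; the robot and the scene stay as the last step left them, time stands still between calls to the robot, and variables do not carry over. Pictures are saved under pics/ and viewed, and the job is handed in when it is done.

```bash
ls; mkdir -p pics; python3 - <<'E'
from workcell import bot
import cv2,numpy as np,pickle
o=bot.get_obs();print(o)
for n in ["scene","side","wrist"]:
    c=bot.camera(n);cv2.imwrite(f"pics/{n}0.png",c["img"]);pickle.dump(c,open(f"/tmp/{n}0.pkl","wb"))
    print(n,{k:v for k,v in c.items() if k not in("img","depth")})
E
```

```text
pics
{'clock': 0.0, 'joint_pos': array([ 1.27798522e+00,  2.41440880e-01,  3.72746820e-03,  1.33520328e+00,
       -3.58901393e-05,  1.57083761e+00]), 'joint_vel': array([ 0.00033145, -0.00103713, -0.00136411, -0.00140531, -0.00086038,
       -0.00065226]), 'tau': array([ 1.98913176e-05, -3.72313750e+01,  2.52409744e+01,  1.69027399e-02,
        5.95261372e-05, -4.17687048e-06]), 'eef_pos': array([0.14415028, 0.47810942, 0.23040027]), 'tool_rot': array([ 1.45903411e-01,  9.89298272e-01, -1.05146359e-03, -1.36888269e-04]), 'ft_force': array([ 0.39176916,  0.85125674, -0.1918627 ]), 'ft_torque': array([ 0.02447125, -0.04767433,  0.0126415 ]), 'grip_width': 0.08553508996165358}
scene {'fx': 448.5776677594827, 'fy': 448.5776677594827, 'cx': 318.35154374536614, 'cy': 245.63025262963046, 'D': array([-0.09153461,  0.        ,  0.        ,  0.        ,  0.        ]), 'R': array([[ 0.71884145, -0.69514481,  0.00637683],
       [-0.44840795, -0.47066422, -0.75987203],
       [ 0.53122244,  0.54336809, -0.65004141]]), 't': array([-0.43557659,  0.29135745,  0.68813691])}
side {'fx': 480.55266023
[... 205 characters left out ...]
0462322],
       [-0.08771894,  0.46749507, -0.87963274],
       [ 0.1526592 , -0.86629689, -0.47563103]]), 't': array([0.524939  , 0.15042952, 1.06098563])}
wrist {'fx': 401.4942378172269, 'fy': 401.4942378172269, 'cx': 327.1169793477187, 'cy': 237.27472592786978, 'D': array([-0.00643255,  0.        ,  0.        ,  0.        ,  0.        ]), 'T_tool_cam': array([[ 3.14661273e-04, -9.53480726e-01, -3.01453821e-01,
         7.79949179e-02],
       [ 9.99999872e-01,  4.19434952e-04, -2.82835723e-04,
         3.15489916e-04],
       [ 3.96118680e-04, -3.01453694e-01,  9.53480736e-01,
        -1.43169435e-01],
       [ 0.00000000e+00,  0.00000000e+00,  0.00000000e+00,
         1.00000000e+00]])}
```

View pics/scene0.png

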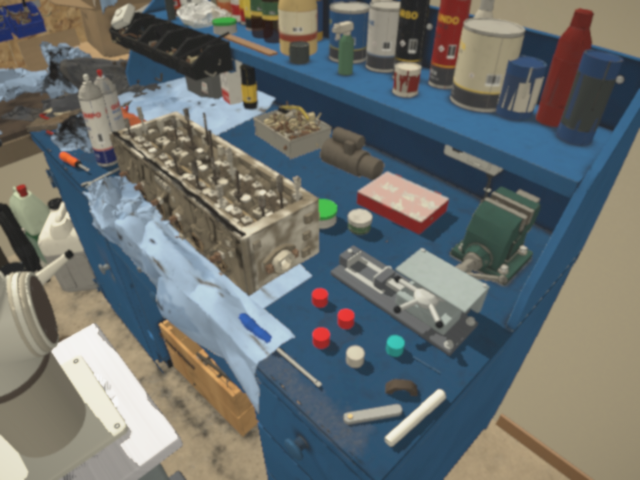

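View pics/side0.png

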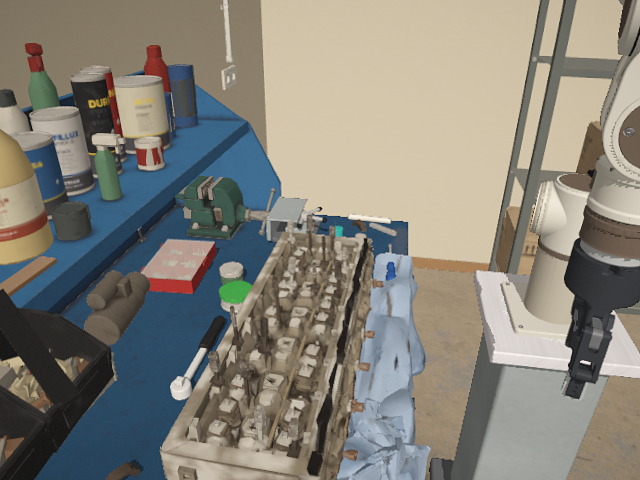

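View pics/wrist0.png

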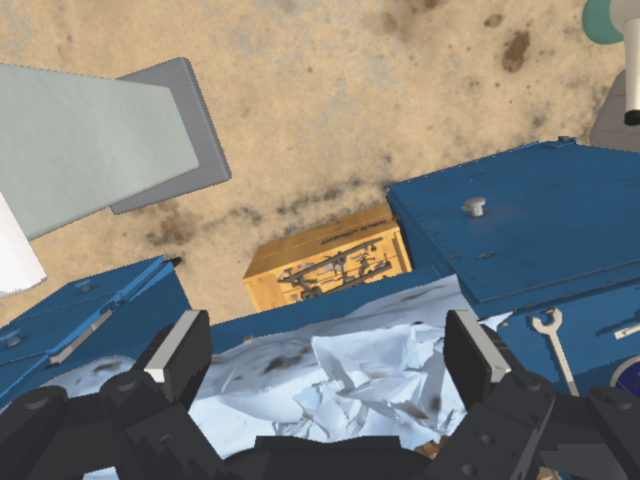

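The scene view shows one pale metal cylinder at (355,356). The red ones at (320,297), (346,318) and (321,337) and the turquoise one at (396,345) are look-alikes. The clamp lies around (410,300). I'll enlarge to confirm.

```bash
cat > h.py <<'E'
import numpy as np,cv2,pickle
from scipy.spatial.transform import Rotation as Ro
def und(c,uv):
    K=np.array([[c['fx'],0,c['cx']],[0,c['fy'],c['cy']],[0,0,1]])
    return cv2.undistortPoints(np.array(uv,float).reshape(-1,1,2),K,np.array(c['D'],float)).reshape(-1,2)
def pose(c,o=None):
    if 'R' in c: return c['R'].T,-c['R'].T@c['t']
    Rt=Ro.from_quat(o['tool_rot']).as_matrix();T=c['T_tool_cam']
    return Rt@T[:3,:3],Rt@T[:3,3]+o['eef_pos']
def cast(c,uv,z,o=None):
    R,p=pose(c,o);n=und(c,uv);d=np.c_[n,np.ones(len(n))]@R.T
    s=(z-p[2])/d[:,2];return p+d*s[:,None]
def proj(c,X,o=None):
    R,p=pose(c,o);Xc=(np.atleast_2d(X)-p)@R
    K=np.array([[c['fx'],0,c['cx']],[0,c['fy'],c['cy']],[0,0,1]])
    return cv2.projectPoints(Xc.reshape(-1,1,3),np.zeros(3),np.zeros(3),K,np.array(c['D'],float))[0].reshape(-1,2)
E
python3 - <<'E'
from h import *
c=pickle.load(open('/tmp/scene0.pkl','rb'))
cv2.imwrite('pics/crop0.png',cv2.resize(c['img'][230:430,290:500],None,fx=3.8,fy=3,interpolation=cv2.INTER_CUBIC)[:600,:800])
print(cast(c,[[355,364],[355,356]],0), cast(c,[[355,350]],.025))
print(c['depth'][345:365:4,355])
E
```

```text
[[ 0.44980805 -0.2548049   0.        ]
 [ 0.46242673 -0.2432134   0.        ]] [[ 0.45748057 -0.24565356  0.025     ]]
[0.8229528  0.784547   0.7756701  0.768166   0.76757556]
```

View pics/crop0.png

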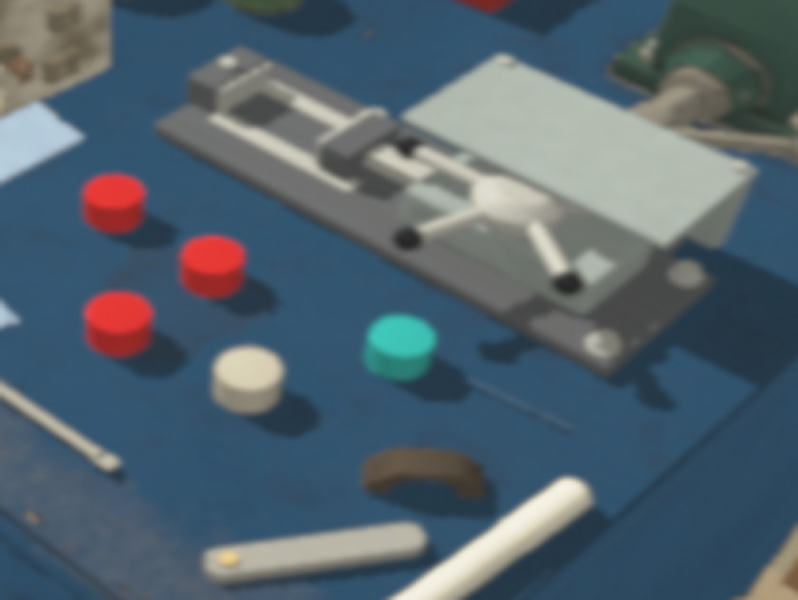

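```bash
python3 - <<'E'
from h import *
c=pickle.load(open('/tmp/scene0.pkl','rb'))
P=cast(c,[[290+157/3.8,230+127/3],[290+610/3.8,230+372/3],[290+712/3.8,230+280/3]],.012);print(P)
print(np.linalg.norm(P[1]-P[0]),np.linalg.norm(P[2]-P[1]),np.degrees(np.arctan2(*(P[0]-P[1])[[0,1]])))
# height map of scene via depth
d=c['depth'];v,u=np.mgrid[0:480:2,0:640:2];uv=np.c_[u.ravel(),v.ravel()];z=d[v,u].ravel()
n=und(c,uv);R,p=pose(c);X=(np.c_[n,np.ones(len(n))]*z[:,None])@R.T+p;X=X[z>0]
for x0 in np.arange(.1,.9,.1):
  r=[]
  for y0 in np.arange(-.5,.7,.1):
    m=(abs(X[:,0]-x0)<.05)&(abs(X[:,1]-y0)<.05);r.append('%.2f'%X[m,2].max() if m.sum()>3 else '  - ')
  print('%.1f'%x0,r)
E
```

```text
[[ 0.57658772 -0.06970596  0.012     ]
 [ 0.58107866 -0.36531989  0.012     ]
 [ 0.67833653 -0.3618686   0.012     ]]
0.2956480387486894 0.0973190847035506 -0.8703655908901704
0.1 ['  - ', '  - ', '  - ', '0.00', '0.29', '0.30', '0.01', '0.00', '-0.84', '  - ', '  - ', '  - ']
0.2 ['  - ', '  - ', '  - ', '  - ', '0.00', '-0.00', '-0.00', '0.00', '-0.84', '-0.85', '0.25', '-0.84']
0.3 ['  - ', '0.00', '0.00', '0.00', '0.03', '0.04', '0.03', '0.04', '0.04', '0.05', '0.08', '0.04']
0.4 ['  - ', '0.02', '0.03', '0.03', '0.03', '0.15', '0.15', '0.15', '0.15', '0.15', '0.15', '0.15']
0.5 ['  - ', '0.02', '0.03', '0.03', '0.03', '0.21', '0.21', '0.21', '0.21', '0.20', '0.19', '0.21']
0.6 ['  - ', '0.08', '0.08', '0.08', '0.04', '0.20', '0.15', '0.15', '0.22', '0.22', '0.20', '0.15']
0.7 ['  - ', '0.16', '0.09', '0.08', '0.04', '0.04', '0.04', '  - ', '  - ', '  - ', '  - ', '0.31']
0.8 ['-0.85', '0.31', '0.29', '0.29', '0.29', '0.29', '0.29', '0.41', '0.34', '0.34', '0.30', '0.33']
```

```bash
cat > plan.py <<'E'
# works out tool-frame shifts for world way-points: args: list of world delta(mm), turn deg
import sys,json
from h import *
from workcell import bot
def plan(wp):
    o=bot.get_obs();R=Ro.from_quat(o['tool_rot']).as_matrix();p=o['eef_pos']*1000
    for x,y,z,t in wp:
        d=R.T@(np.array([x,y,z])-p);print(np.round(d,1),t);p=np.array([x,y,z]);R=R@Ro.from_euler('z',t,degrees=True).as_matrix()
def st():
    o=bot.get_obs();R=Ro.from_quat(o['tool_rot']).as_matrix()
    print('t%.2f'%o['clock'],np.round(o['eef_pos']*1000,1),'yaw_x',np.round(np.degrees(np.arctan2(R[1,0],R[0,0])),2),'F',np.round(o['ft_force'],2),'w%.1f'%(o['grip_width']*1e3))
E
python3 - <<'E'
from plan import *
st()
wp=[(150,425,260,10.4),(165,370,290,10.4),(185,312,300,10.4),(205,254,300,10.4),(225,196,300,10.4),(250,140,300,10.4),(280,86,300,10.4),(315,35,300,0),(355,-12,300,0),(395,-58,300,0),(435,-105,300,0),(470,-155,300,0),(500,-205,300,0),(500,-220,300,0)]
plan(wp)
E
```

```text
t0.15 [144.2 478.3 230.6] yaw_x 163.22 F [ 0.47  0.67 -0.46] w85.2
[-21.  -49.4 -29.3] 10.4
[-38.5 -42.1 -29.9] 10.4
[-51.2 -33.8  -9.9] 10.4
[-56.5 -24.    0.1] 10.4
[-59.9 -13.4   0.1] 10.4
[-61.3   3.    0.1] 10.4
[-58.7  19.3   0.1] 10.4
[-51.3  34.6   0.1] 0
[-47.3  39.7   0.1] 0
[-46.3  39.7   0.1] 0
[-47.3  39.7   0.1] 0
[-50.3  34.6   0.1] 0
[-50.2  29.6   0.1] 0
[-15.   -0.1   0. ] 0
```

```bash
python3 -m crank '[[[-21,-49,-29,10.4,0],[-38,-42,-30,10.4,0],[-51,-34,-10,10.4,0],[-56,-24,0,10.4,0],[-60,-13,0,10.4,0],[-60,3,0,10.4,0]]]'; python3 -c "
from plan import *
st()"
```

```text
clock: 0.9
eef_pos: [0.2458, 0.1354, 0.2999]
tool_rot: [0.647, 0.763, -0.003, 0.003]
ft_force: [2.5, -0.2, 0.0]
grip_width: 0.0853
t0.90 [245.8 135.4 299.9] yaw_x 99.4 F [ 2.53 -0.15  0.04] w85.3
```

```bash
python3 -m crank '[[[-58,20,0,9.2,0],[-51,35,0,0,0],[-47,40,0,0,0],[-46,40,0,0,0],[-47,40,0,0,0],[-50,35,0,0,0],[-50,35,0,0,0],[0,0,0,0,0],[0,0,0,0,0]]]'; python3 - <<'E'
from plan import *
st()
o=bot.get_obs();c=bot.camera('wrist');pickle.dump((c,o),open('/tmp/w1.pkl','wb'));cv2.imwrite('pics/w1.png',c['img'])
E
```

```text
clock: 2.02
eef_pos: [0.5006, -0.2233, 0.2997]
tool_rot: [0.711, 0.703, -0.0, 0.002]
ft_force: [-0.2, 0.7, 0.4]
grip_width: 0.0853
t2.02 [ 500.6 -223.3  299.7] yaw_x 89.34 F [-0.19  0.74  0.35] w85.3
```

View pics/w1.png

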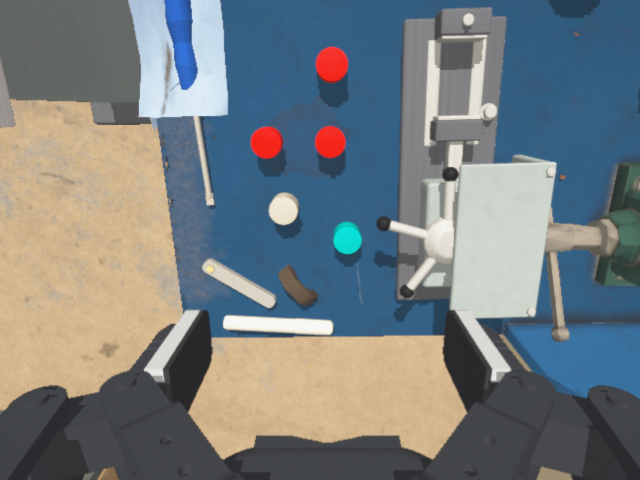

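The wrist view shows the pale tappet at (284,208) and the turquoise look-alike at (347,238). The clamp base runs x 398–505. The wheel hub is near (440,239) with spoke balls at (450,174), (383,223) and (406,291), the jaw is at (458,129), and the anvil is at (466,20). Measuring now.

```bash
python3 - <<'E'
from h import *
c,o=pickle.load(open('/tmp/w1.pkl','rb'));im=c['img']
hsv=cv2.cvtColor(im,cv2.COLOR_BGR2HSV)
m=((hsv[...,1]<90)&(hsv[...,2]>120)).astype(np.uint8)
m2=np.zeros_like(m);m2[180:240,255:315]=m[180:240,255:315]
cs,_=cv2.findContours(m2,cv2.RETR_EXTERNAL,cv2.CHAIN_APPROX_NONE);k=max(cs,key=cv2.contourArea)
print('tappet bbox',cv2.boundingRect(k),cv2.minEnclosingCircle(k),cv2.contourArea(k))
top=((hsv[...,1]<90)&(hsv[...,2]>190)).astype(np.uint8)[180:240,255:315]
g=cv2.cvtColor(im,cv2.COLOR_BGR2GRAY)
cv2.imwrite('pics/w1t.png',cv2.resize(im[175:245,245:325],None,fx=8,fy=8,interpolation=cv2.INTER_NEAREST))
cv2.imwrite('pics/w1c.png',cv2.resize(im[0:160,380:520],None,fx=3.7,fy=3.7,interpolation=cv2.INTER_CUBIC))
cv2.imwrite('pics/w1d.png',cv2.resize(im[140:320,370:570],None,fx=3.3,fy=3.3,interpolation=cv2.INTER_CUBIC))
# balls: dark blobs
dk=(hsv[...,2]<45).astype(np.uint8)
for (u,v) in [(450,174),(383,223),(406,291)]:
    s=np.zeros_like(dk);s[v-12:v+13,u-12:u+13]=dk[v-12:v+13,u-12:u+13]
    cs,_=cv2.findContours(s,cv2.RETR_EXTERNAL,cv2.CHAIN_APPROX_NONE);k=max(cs,key=cv2.contourArea)
    ctr,r=cv2.minEnclosingCircle(k);mm=cv2.moments(k);ce=(mm['m10']/mm['m00'],mm['m01']/mm['m00'])
    print('ball',ctr,r,ce,cast(c,[ce],.06,o)*1000)
E
```

```text
tappet bbox (268, 192, 31, 33) ((282.575927734375, 207.5445098876953), 16.80806541442871) 756.5
ball (446.0, 176.0) 3.6056511402130127 (445.88888888888886, 177.5111111111111) [[ 613.99899515 -208.92744131   60.        ]]
ball (382.5, 227.5) 3.8079864978790283 (382.4166666666667, 228.19444444444443) [[ 554.81512488 -258.76514049   60.        ]]Traceback (most recent call last):
  File "<stdin>", line 17, in <module>
ValueError: max() iterable argument is empty
```

View pics/w1t.png

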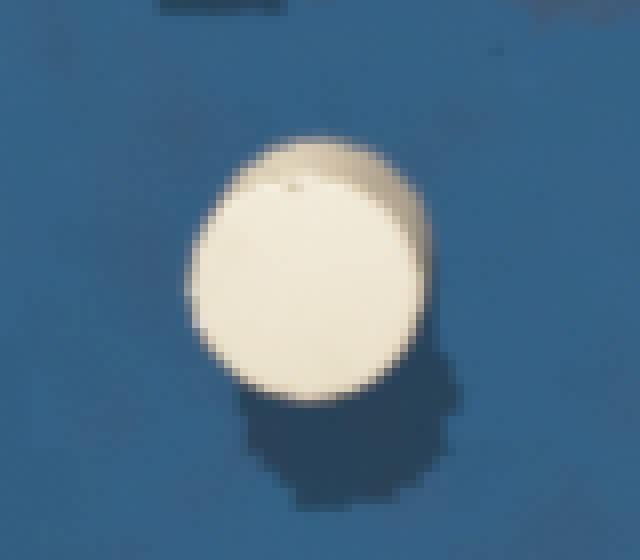

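View pics/w1c.png

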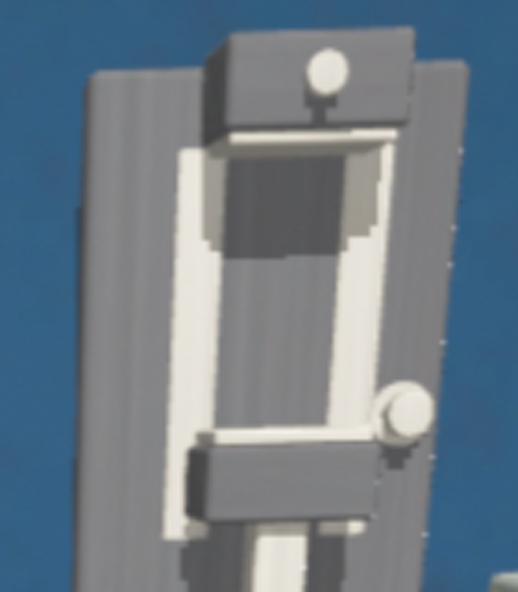

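View pics/w1d.png

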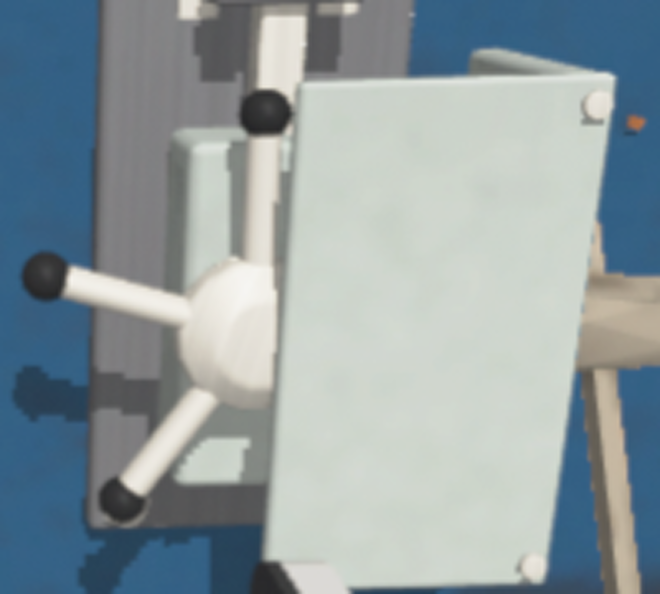

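```bash
python3 - <<'E'
from h import *
from scipy.optimize import least_squares
c,o=pickle.load(open('/tmp/w1.pkl','rb'))
print('tappet',cast(c,[[283.6,211.2]],.025,o)*1000)
B=cast(c,[[450.6,174.2],[383.6,223.6],[407,291.2]],.06,o)*1000;print(B)
f=lambda p:np.concatenate([[p[0]-66.5*np.cos(p[2]+k*np.radians(72))-B[i,0],p[1]+66.5*np.sin(p[2]+k*np.radians(72))-B[i,1]] for i,k in [(0,1),(1,0),(2,-1)]])
s=least_squares(f,[620,-277,.2]);print('hub',s.x,np.round(s.fun,1))
P=cast(c,[[404.3,19.5],[505.9,17],[396.7,299.7]],.012,o)*1000;print(P,np.linalg.norm(P[0]-P[2]),np.linalg.norm(P[0]-P[1]))
G=cast(c,[[370+300/3.3,140+85/3.3],[370+265/3.3,140+560/3.3],[370+613/3.3,140+75/3.3]],.08,o)*1000;print('guard',G,np.linalg.norm(G[0]-G[1]))
J=cast(c,[[380+203/3.7,432/3.7],[380+370/3.7,428/3.7],[380+225/3.7,135/3.7],[380+398/3.7,130/3.7]],.038,o)*1000;print('jaw,anvil',J)
s=pickle.load(open('/tmp/scene0.pkl','rb'))
print('scene proj of tappet top', proj(s,np.array([[cast(c,[[283.6,211.2]],.025,o)[0]]])[0]))
E
```

```text
tappet [[ 453.45419324 -248.95540866   25.        ]]
[[ 618.25161792 -205.80706708   60.        ]
 [ 555.8418363  -254.0344328    60.        ]
 [ 582.66764666 -327.8090359    60.        ]]
hub [ 6.20026274e+02 -2.72567107e+02  2.83048667e-01] [-0.3 -0.3  0.3  0.  -0.   0.3]
[[ 576.34664688  -63.94020813   12.        ]
 [ 674.00565999  -62.65377447   12.        ]
 [ 581.29418593 -361.62935763   12.        ]] 297.73026026007096 97.66748564783015
guard [[ 620.75659555 -195.14814528   80.        ]
 [ 623.07669851 -339.27857184   80.        ]
 [ 705.87867462 -193.32885422   80.        ]] 144.14909898157038
jaw,anvil [[ 605.24725514 -153.5264092    38.        ]
 [ 648.86674282 -152.96238982   38.        ]
 [ 605.81975377  -83.11308794   38.        ]
 [ 648.53743531  -82.37524561   38.        ]]
scene proj of tappet top [[354.83314384 352.43027538]]
```

```bash
python3 -m crank '[[[-26,-47,20,-1.6,105],[0,0,60,0,105],[0,0,60,0,105],[0,0,60,0,105],[0,0,40,0,105],[0,0,0,0,105],[0,0,0,0,105]]]'; python3 - <<'E'
from plan import *
st()
o=bot.get_obs();c=bot.camera('wrist');pickle.dump((c,o),open('/tmp/w2.pkl','wb'));cv2.imwrite('pics/w2.png',c['img'])
E
```

```text
clock: 2.95
eef_pos: [0.4542, -0.2438, 0.0634]
tool_rot: [0.697, 0.717, 0.002, 0.01]
ft_force: [0.5, 0.1, 0.0]
grip_width: 0.0502
t2.95 [ 454.2 -243.8   63.4] yaw_x 91.65 F [0.52 0.12 0.02] w50.2
```

View pics/w2.png

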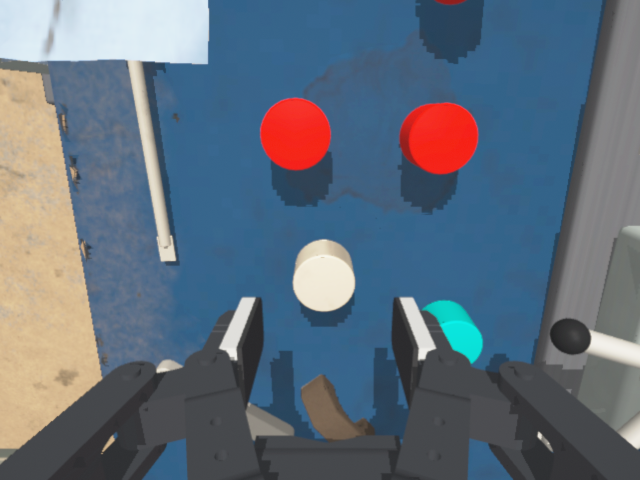

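```bash
python3 - <<'E'
from plan import *
c,o=pickle.load(open('/tmp/w2.pkl','rb'))
R=Ro.from_quat(o['tool_rot']).as_matrix();print(R[:,2],np.degrees(np.arcsin(R[:2,2])))
X=cast(c,[[323.5,283]],.025,o)[0]*1000;print(X,proj(c,X/1000,o))
p=o['eef_pos']*1000
print('to z=8',R.T@(np.array([X[0],X[1],8])-p))
E
```

```text
[ 0.01636504 -0.01071718 -0.99980865] [ 0.93768976 -0.61406107]
[ 452.42159831 -247.73310142   25.        ] [[323.5 283. ]]
to z=8 [-3.21817686 -2.77564459 55.40225604]
```

```bash
python3 -m crank '[[[-3,-3,15,0,105],[0,0,15,0,105],[0,0,15,0,105],[0,0,8,0,105],[0,0,4,0,105],[0,0,0,0,105]]]'; python3 - <<'E'
from plan import *
st()
o=bot.get_obs();c=bot.camera('wrist');pickle.dump((c,o),open('/tmp/w3.pkl','wb'));cv2.imwrite('pics/w3.png',c['img'])
E
```

```text
clock: 3.75
eef_pos: [0.4553, -0.2498, 0.0068]
tool_rot: [0.697, 0.717, 0.003, 0.014]
ft_force: [0.4, 0.6, 0.1]
grip_width: 0.0501
t3.75 [ 455.3 -249.8    6.8] yaw_x 91.62 F [0.43 0.58 0.13] w50.1
```

View pics/w3.png

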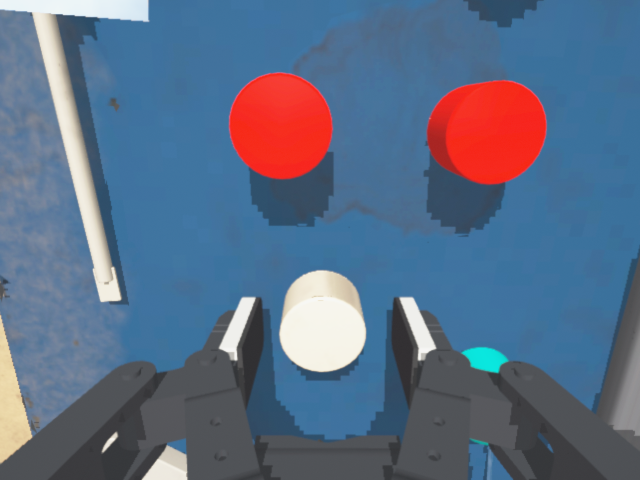

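```bash
python3 - <<'E'
from plan import *
c,o=pickle.load(open('/tmp/w3.pkl','rb'))
R=Ro.from_quat(o['tool_rot']).as_matrix();print(R[:,2])
X=cast(c,[[322.5,330]],.025,o)[0]*1000;p=o['eef_pos']*1000
print(X,R.T@(X-p))
E
```

```text
[ 0.02388554 -0.01477788 -0.99960547]
[ 452.37926742 -245.70137746   25.        ] [  3.89145622  -2.33801062 -18.29485405]
```

```bash
python3 -m crank '[[[4,-2,3,0,105],[0,0,0,0,150],[0,0,0,0,190],[0,0,0,0,190],[0,0,0,0,200],[0,0,0,0,200]]]'; python3 - <<'E'
from plan import *
st()
E
```

```text
clock: 4.55
eef_pos: [0.4543, -0.2462, 0.0051]
tool_rot: [0.697, 0.717, 0.003, 0.015]
ft_force: [0.2, 0.0, -0.9]
grip_width: 0.0285
t4.55 [ 454.3 -246.2    5.1] yaw_x 91.63 F [ 0.22  0.02 -0.86] w28.5
```

```bash
python3 -m crank '[[[0,0,-15,0,200],[0,0,-25,0,200],[0,0,-25,0,200],[0,0,-25,0,200],[0,0,-10,0,200],[0,0,0,0,200]]]'; python3 - <<'E'
from plan import *
st()
o=bot.get_obs();c=bot.camera('wrist');pickle.dump((c,o),open('/tmp/w4.pkl','wb'));cv2.imwrite('pics/w4.png',c['img'])
print(Ro.from_quat(o['tool_rot']).as_matrix()[:,2])
plan([(629.5,-119,100,0)])
E
```

```text
clock: 5.3
eef_pos: [0.4517, -0.2446, 0.1116]
tool_rot: [0.697, 0.717, 0.004, 0.016]
ft_force: [0.3, -0.3, -0.5]
grip_width: 0.0288
t5.30 [ 451.7 -244.6  111.6] yaw_x 91.62 F [ 0.34 -0.27 -0.48] w28.8
[ 0.02821937 -0.01709893 -0.9994555 ]
[120.6 181.3  13.8] 0
```

View pics/w4.png

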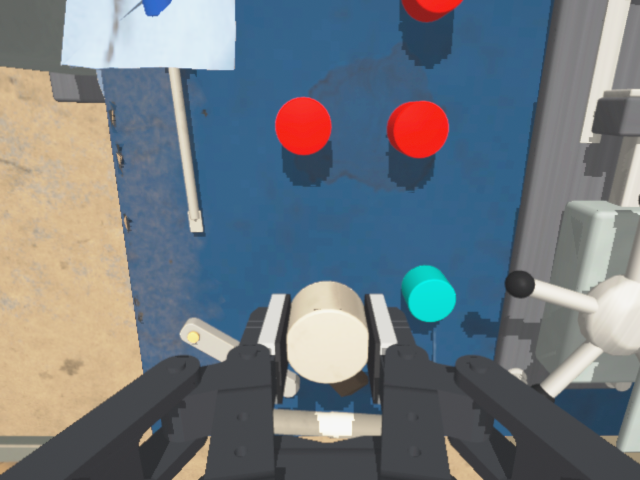

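The tappet is held level at (327,345) between the pads. Carrying it over the bed.

```bash
python3 -m crank '[[[10,15,0,0,200],[20,30,2,0,200],[20,30,2,0,200],[20,30,2,0,200],[20,30,2,0,200],[20,30,2,0,200],[10,16,0,0,200],[0,0,0,0,200]]]'; python3 - <<'E'
from plan import *
st()
o=bot.get_obs();c=bot.camera('wrist');pickle.dump((c,o),open('/tmp/w5.pkl','wb'));cv2.imwrite('pics/w5.png',c['img'])
print(Ro.from_quat(o['tool_rot']).as_matrix()[:,2])
plan([(629.5,-119,60,0)])
E
```

```text
clock: 6.35
eef_pos: [0.6351, -0.1073, 0.0919]
tool_rot: [0.696, 0.718, 0.001, 0.009]
ft_force: [-1.0, -0.4, -0.5]
grip_width: 0.0287
t6.35 [ 635.1 -107.3   91.9] yaw_x 91.77 F [-1.   -0.44 -0.52] w28.7
[ 0.01412988 -0.01024724 -0.99984766]
[-10.7  -5.4  31.8] 0
```

View pics/w5.png

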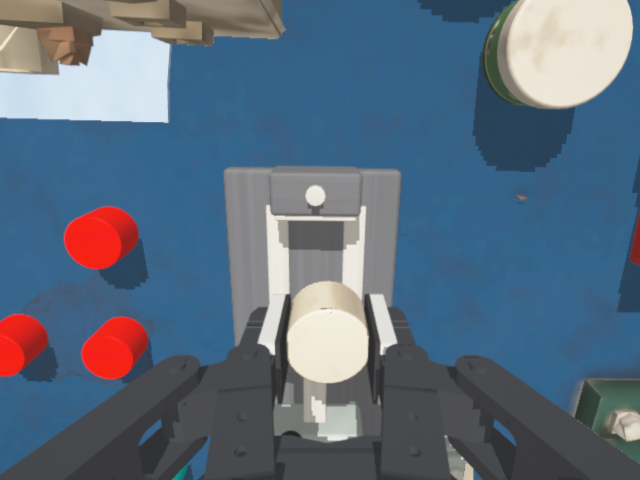

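```bash
python3 - <<'E'
from plan import *
c,o=pickle.load(open('/tmp/w5.pkl','rb'))
im=c['img'];cv2.imwrite('pics/w5c.png',cv2.resize(im[150:390,210:420],None,fx=2.5,fy=2.5))
R=Ro.from_quat(o['tool_rot']).as_matrix();p=o['eef_pos']*1000
A=cast(c,[[272,213],[360,215]],.038,o)*1000;B=cast(c,[[226,168],[399,170]],.012,o)*1000
print('anvil top face edge',A,A.mean(0));print('base',B,B.mean(0))
# tappet top centre: top height approx: TCP z + 20
X=cast(c,[[327.5,345]],p[2]/1000+.020,o)[0]*1000;print('tappet',X)
E
```

```text
anvil top face edge [[606.49444715 -80.48259088  38.        ]
 [650.91195844 -80.29075332  38.        ]] [628.70320279 -80.3866721   38.        ]
base [[578.42277013 -62.54180369  12.        ]
 [673.84678261 -60.84459073  12.        ]] [626.13477637 -61.69319721  12.        ]
tappet [ 634.26763705 -108.2307318   111.94122113]
```

View pics/w5c.png

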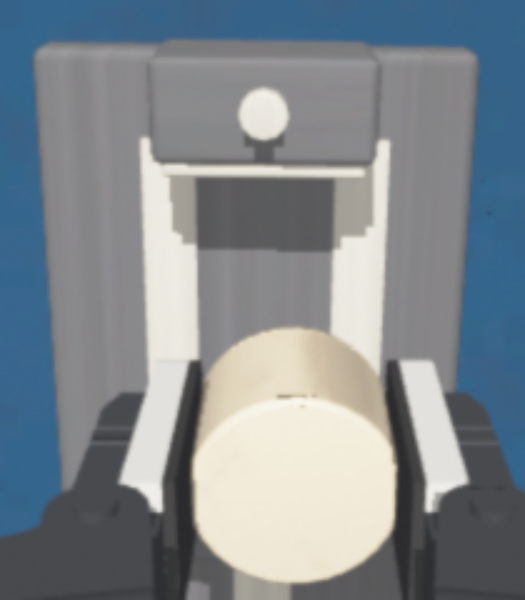

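```bash
python3 -m crank '[[[-5,-3,10,0,200],[-5,-3,15,0,200],[0,0,15,0,200],[0,0,12,0,200],[0,0,8,0,200],[0,0,0,0,200]]]'; python3 - <<'E'
from plan import *
st()
print(Ro.from_quat(bot.get_obs()['tool_rot']).as_matrix()[:,2])
plan([(629.5,-117.5,17,0)])
E
```

```text
clock: 7.15
eef_pos: [0.6247, -0.1214, 0.0256]
tool_rot: [0.698, 0.716, -0.001, 0.006]
ft_force: [-0.1, 1.3, -1.4]
grip_width: 0.0289
t7.15 [ 624.7 -121.4   25.6] yaw_x 91.5 F [-0.1   1.28 -1.37] w28.9
[ 0.00759976 -0.00959766 -0.99992506]
[3.8 4.8 8.6] 0
```

```bash
python3 -m crank '[[[4,5,1,0,200],[0,0,3,0,200],[0,0,0,0,200]]]'; python3 -c "
from plan import *
st()";  python3 -m crank '[[[0,0,2,0,200],[0,0,1,0,200],[0,0,0,0,200]]]'; python3 -c "
from plan import *
st()"
```

```text
clock: 7.52
eef_pos: [0.6314, -0.1168, 0.0226]
tool_rot: [0.698, 0.717, 0.0, 0.007]
ft_force: [0.7, -0.0, -0.1]
grip_width: 0.0289
t7.53 [ 631.4 -116.8   22.6] yaw_x 91.54 F [ 0.69 -0.04 -0.14] w28.9
clock: 7.9
eef_pos: [0.6318, -0.1168, 0.02]
tool_rot: [0.697, 0.717, 0.0, 0.008]
ft_force: [0.6, -0.7, -1.1]
grip_width: 0.0286
t7.90 [ 631.8 -116.8   20. ] yaw_x 91.55 F [ 0.62 -0.74 -1.12] w28.6
```

```bash
python3 -m crank '[[[0,-2,1,0,200],[0,0,1,0,200],[0,0,0,0,200]]]'; python3 -c "
from plan import *
st()";  python3 -m crank '[[[0,0,1.5,0,200],[0,0,0,0,200]]]'; python3 -c "
from plan import *
st()"
```

```text
clock: 8.28
eef_pos: [0.6296, -0.117, 0.0179]
tool_rot: [0.698, 0.716, 0.0, 0.008]
ft_force: [1.2, 0.1, 0.5]
grip_width: 0.0285
t8.28 [ 629.6 -117.    17.9] yaw_x 91.53 F [1.2  0.13 0.47] w28.5
clock: 8.52
eef_pos: [0.6299, -0.117, 0.0173]
tool_rot: [0.698, 0.716, 0.001, 0.008]
ft_force: [-0.3, 0.2, -0.9]
grip_width: 0.0285
t8.53 [ 629.9 -117.    17.3] yaw_x 91.53 F [-0.32  0.16 -0.91] w28.5
```

```bash
python3 -m crank '[[[0,0,1.5,0,200],[0,0,0,0,200]]]'; python3 -c "
from plan import *
st()";  python3 -m crank '[[[0,0,1.5,0,200],[0,0,0,0,200]]]'; python3 -c "
from plan import *
st()"
```

```text
clock: 8.78
eef_pos: [0.6303, -0.117, 0.0173]
tool_rot: [0.698, 0.717, 0.001, 0.008]
ft_force: [0.1, -0.6, -0.2]
grip_width: 0.0286
t8.78 [ 630.3 -117.    17.3] yaw_x 91.53 F [ 0.07 -0.59 -0.24] w28.6
clock: 9.02
eef_pos: [0.6305, -0.1171, 0.0172]
tool_rot: [0.698, 0.717, 0.001, 0.009]
ft_force: [0.2, -0.3, -0.4]
grip_width: 0.0287
t9.03 [ 630.5 -117.1   17.2] yaw_x 91.53 F [ 0.19 -0.27 -0.39] w28.7
```

```bash
python3 -m crank '[[[0,0,2,0,200]]]'; python3 -m crank '[[[0,0,2,0,200]]]'
```

```text
clock: 9.15
eef_pos: [0.6307, -0.117, 0.0169]
tool_rot: [0.698, 0.716, 0.001, 0.009]
ft_force: [-7.0, 1.5, 19.1]
grip_width: 0.0284
clock: 9.28
eef_pos: [0.6307, -0.117, 0.017]
tool_rot: [0.698, 0.716, 0.002, 0.009]
ft_force: [-7.9, 1.7, 14.5]
grip_width: 0.0287
```

On the bed: pressing down 2 mm gives 15–19 N upward and z doesn't change. Releasing.

```bash
python3 -m crank '[[[0,0,0,0,190],[0,0,0,0,160],[0,0,0,0,130],[0,0,0,0,105],[0,0,0,0,105]]]'; python3 -m crank '[[[0,0,-10,0,90],[0,0,-15,0,90],[0,0,-20,0,90],[0,0,-25,0,90],[0,0,-25,0,90],[0,0,0,0,90]]]'; python3 - <<'E'
from plan import *
st()
o=bot.get_obs();c=bot.camera('wrist');pickle.dump((c,o),open('/tmp/w6.pkl','wb'));cv2.imwrite('pics/w6.png',c['img'])
print(Ro.from_quat(o['tool_rot']).as_matrix()[:,2])
E
```

```text
clock: 9.9
eef_pos: [0.6303, -0.1169, 0.0153]
tool_rot: [0.698, 0.717, 0.001, 0.009]
ft_force: [0.1, -1.5, -0.4]
grip_width: 0.0503
clock: 10.65
eef_pos: [0.6304, -0.1162, 0.1188]
tool_rot: [0.697, 0.716, 0.003, 0.011]
ft_force: [-0.4, 0.2, -0.1]
grip_width: 0.0554
t10.65 [ 630.4 -116.2  118.8] yaw_x 91.53 F [-0.38  0.19 -0.14] w55.4
[ 0.01963495 -0.01153993 -0.99974062]
```

View pics/w6.png

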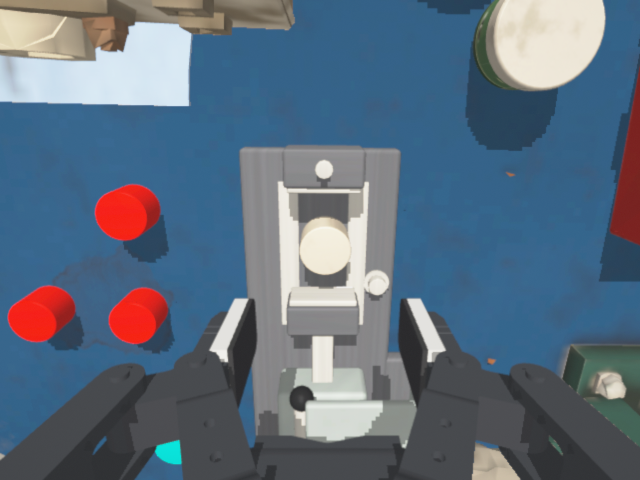

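The tappet stands upright at (325,247) between the jaw at (323,300) and the anvil at (323,170), centred across the width.

```bash
python3 - <<'E'
from plan import *
c,o=pickle.load(open('/tmp/w6.pkl','rb'))
print('tappet',cast(c,[[325,251]],.037,o)*1000)
print('jaw',cast(c,[[290,289],[355,289]],.038,o)*1000)
print('anvil',cast(c,[[284,188],[362,190],[323,193]],.038,o)*1000)
th=.0166;o2=np.array([619,-212.4]);h=np.array([620,-272.4])
for a in (-50,-40,-30,-20,0,17.2,30,40,50): pass
print('bed mid expected 629.5,-120.2')
plan([(560,-116,119,0)])
E
```

```text
tappet [[ 630.08180683 -119.26965444   37.        ]]
jaw [[ 609.34405463 -144.01399737   38.        ]
 [ 649.05324961 -143.29341424   38.        ]]
anvil [[606.08307672 -81.72370316  38.        ]
 [649.99265385 -81.83534231  38.        ]
 [628.03477823 -84.06770746  38.        ]]
bed mid expected 629.5,-120.2
[  1.8 -69.4  -2.9] 0
```

```bash
cat >> plan.py <<'E'
HUB=np.array([620.0,-272.5])
def pol():
    o=bot.get_obs();R=Ro.from_quat(o['tool_rot']).as_matrix();p=o['eef_pos'][:2]*1000
    a=np.pi/2-np.arctan2(R[1,0],R[0,0]);d=p-HUB
    er=np.array([-np.cos(a),np.sin(a)]);et=np.array([np.sin(a),np.cos(a)])
    f=o['ft_force'][:2]
    print('toolang %.1f radial %.1f behind %.1f z %.1f  Ft %.1f Fr %.1f Fz %.1f t%.2f'%(np.degrees(a),d@er,-d@et,o['eef_pos'][2]*1e3,f@et,f@er,o['ft_force'][2],o['clock']), 'M',np.round(o['ft_torque'],2), 'tilt',np.round(R[:2,2],3))
E
python3 - <<'E'
from plan import *
o=bot.get_obs();print(o['joint_pos'])
pol()
plan([(615,-150,118,9),(600,-190,118,8.7),(585,-235,118,0),(571.6,-281.4,118,0),(571.6,-281.4,50,0)])
E
```

```text
[-0.17849894  0.56687211  0.19498744  1.18021387 -0.00784338  1.36533457]
toolang -1.5 radial -13.6 behind -156.2 z 117.2  Ft -0.6 Fr 0.2 Fz -0.4 t10.70 M [ 0.01  0.04 -0.01] tilt [ 0.017 -0.011]
[-33.6 -15.3  -0.6] 9
[-41.6  -9.7   0.2] 8.7
[-47.4  -1.9   0.2] 0
[-48.3   0.    0.3] 0
[ 0.4 -1.3 68. ] 0
```

```bash
python3 -m crank '[[[-20,-8,0,5,200],[-30,-12,0,6,255],[-35,-8,0,6,255],[-35,-2,0,0,255],[-35,0,0,0,255],[-17,0,0,0,255],[0,0,0,0,255]]]'; python3 - <<'E'
from plan import *
st();pol();print(bot.get_obs()['joint_pos'][5])
plan([(571.6,-281.4,55,0)])
E
```

```text
clock: 11.58
eef_pos: [0.5625, -0.283, 0.1095]
tool_rot: [0.798, 0.603, 0.0, 0.004]
ft_force: [-0.2, 0.1, 0.1]
grip_width: 0.0003
t11.57 [ 562.5 -283.   109.5] yaw_x 74.12 F [-0.24  0.13  0.06] w0.3
toolang 15.9 radial 52.5 behind 25.8 z 109.5  Ft 0.1 Fr 0.3 Fz 0.1 t11.57 M [ 0.04 -0.    0.03] tilt [ 0.005 -0.005]
1.383017738871227
[ 4.2  8.  54.5] 0
```

```bash
python3 -m crank '[[[4,8,0,0,255],[0,0,15,0,255],[0,0,15,0,255],[0,0,12,0,255],[0,0,8,0,255],[0,0,0,0,255]]]'; python3 - <<'E'
from plan import *
st();pol()
o=bot.get_obs();c=bot.camera('wrist');pickle.dump((c,o),open('/tmp/w7.pkl','wb'));cv2.imwrite('pics/w7.png',c['img'])
E
```

```text
clock: 12.32
eef_pos: [0.5726, -0.2762, 0.0537]
tool_rot: [0.796, 0.605, -0.0, 0.001]
ft_force: [0.2, 0.9, 0.1]
grip_width: 0.0001
t12.32 [ 572.6 -276.2   53.7] yaw_x 74.46 F [0.16 0.91 0.06] w0.1
toolang 15.5 radial 44.7 behind 16.3 z 53.7  Ft 0.9 Fr 0.1 Fz 0.1 t12.32 M [ 0.04 -0.04 -0.  ] tilt [ 0.002 -0.002]
```

View pics/w7.png

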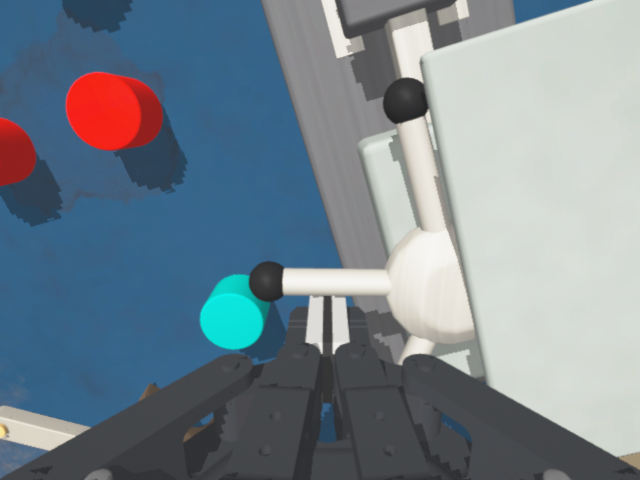

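```bash
python3 -m crank '[[[0,0,3,0,255],[4.7,-1.4,0,6,255],[4.7,-1.4,0,6,255],[4.7,-1.4,0,6,255]]]'; python3 -c "
from plan import *
pol()"
```

```text
clock: 12.88
eef_pos: [0.5715, -0.2691, 0.0518]
tool_rot: [0.885, 0.466, -0.005, 0.007]
ft_force: [-3.2, -4.2, -0.0]
grip_width: -0.0005
toolang 34.4 radial 41.9 behind 24.6 z 51.8  Ft -5.3 Fr 0.2 Fz -0.0 t12.88 M [-1.08  0.87  0.07] tilt [-0.002 -0.016]
```

```bash
python3 -m crank '[[[7,-1,0,2,255],[7,-1,0,2,255],[7,-1,0,3,255]]]'; python3 -c "
from plan import *
pol()
o=bot.get_obs();c=bot.camera('wrist');pickle.dump((c,o),open('/tmp/w8.pkl','wb'));cv2.imwrite('pics/w8.png',c['img'])"
```

```text
clock: 13.25
eef_pos: [0.5754, -0.2572, 0.0519]
tool_rot: [0.914, 0.406, -0.012, 0.01]
ft_force: [-4.4, -5.1, 1.5]
grip_width: 0.0002
toolang 42.1 radial 43.3 behind 18.5 z 51.9  Ft -6.7 Fr -0.2 Fz 1.5 t13.25 M [-0.95  0.98  0.01] tilt [-0.013 -0.028]
```

View pics/w8.png

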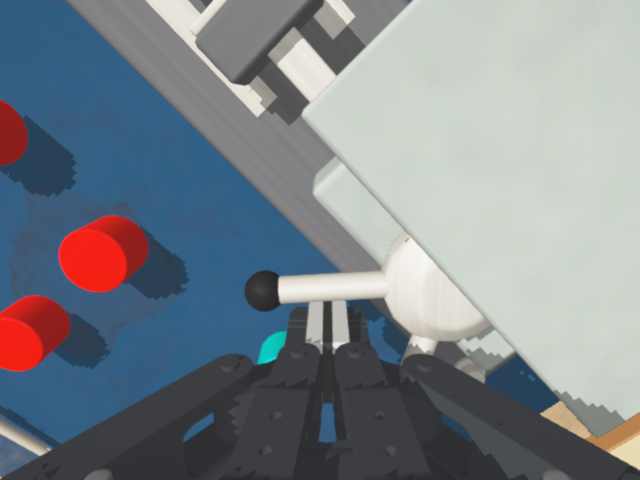

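```bash
python3 -m crank '[[[8,-2,0,5,255],[8,-2,0,5,255],[8,-2,0,5,255],[8,-2,0,5,255]]]'; python3 -c "
from plan import *
pol()"
```

```text
clock: 13.8
eef_pos: [0.5874, -0.2397, 0.052]
tool_rot: [0.973, 0.23, -0.018, 0.019]
ft_force: [-5.9, -5.5, 1.4]
grip_width: -0.0001
toolang 63.4 radial 43.9 behind 14.5 z 52.0  Ft -7.7 Fr -2.3 Fz 1.4 t13.80 M [-1.02  1.14 -0.1 ] tilt [-0.026 -0.045]
```

```bash
python3 -m crank '[[[-8,0,0,0,255],[-3,0,-8,0,255],[0,0,-20,0,255],[0,0,-20,0,255]]]'; python3 - <<'E'
from plan import *
pol();st()
o=bot.get_obs();c=bot.camera('wrist');pickle.dump((c,o),open('/tmp/w9.pkl','wb'));cv2.imwrite('pics/w9.png',c['img'])
x0,y0,z0=o['eef_pos']*1000
n=7
plan([(x0+(580.7-x0)*i/n,y0+(-302.3-y0)*i/n,95,-10.2) for i in range(1,n+1)])
E
```

```text
clock: 14.3
eef_pos: [0.5775, -0.243, 0.102]
tool_rot: [0.973, 0.231, -0.018, 0.018]
ft_force: [-0.3, -0.6, 0.6]
grip_width: 0.0001
toolang 63.3 radial 45.5 behind 24.6 z 102.0  Ft -0.6 Fr -0.4 Fz 0.6 t14.30 M [ 0.1  -0.07  0.03] tilt [-0.026 -0.043]
t14.30 [ 577.5 -243.   102. ] yaw_x 26.73 F [-0.35 -0.59  0.58] w0.1
[-4.3  6.2 10.7] -10.2
[-4.7  7.   0.4] -10.2
[-5.9  6.1  0.4] -10.2
[-6.9  5.   0.4] -10.2
[-7.7  3.7  0.4] -10.2
[-8.2  2.2  0.4] -10.2
[-8.4  0.8  0.4] -10.2
```

View pics/w9.png

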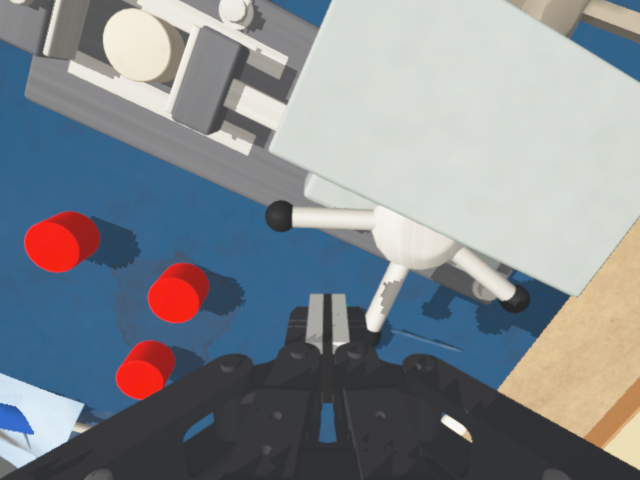

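```bash
cat >> plan.py <<'E'
def balls(c,o,uv):
    B=cast(c,uv,.06,o)*1000;d=B[:,:2]-HUB
    print('balls',np.round(B[:,:2],1),'r',np.round(np.linalg.norm(d,axis=1),1),'ang_w',np.round(np.degrees(np.arctan2(d[:,1],-d[:,0])),1))
E
python3 - <<'E'
from plan import *
c,o=pickle.load(open('/tmp/w9.pkl','rb'));balls(c,o,[[281,216],[515,298]])
E
python3 -m crank '[[[-5,6,0,-10.2,255],[-5,7,0,-10.2,255],[-6,6,0,-10.2,255],[-7,5,0,-10.2,255],[-8,4,0,-10.2,255],[-8,2,0,-10.2,255],[-8,1,0,-10.2,255],[0,0,0,0,255]]]'; python3 - <<'E'
from plan import *
pol();st()
E
```

```text
balls [[ 592.4 -211.5]
 [ 605.7 -338.3]] r [66.9 67.3] ang_w [ 65.6 -77.7]
clock: 15.35
eef_pos: [0.5839, -0.3045, 0.1131]
tool_rot: [0.637, 0.77, -0.021, 0.012]
ft_force: [0.8, -0.8, 0.5]
grip_width: -0.0002
toolang -10.8 radial 41.5 behind 24.7 z 113.1  Ft -0.9 Fr -0.6 Fz 0.5 t15.35 M [0.06 0.01 0.03] tilt [-0.009 -0.047]
t15.35 [ 583.9 -304.5  113.1] yaw_x 100.79 F [ 0.79 -0.76  0.46] w-0.2
```

```bash
python3 -m crank '[[[2,-1,10,4.5,255],[1,0,15,0,255],[0,0,15,0,255],[0,0,12,0,255],[0,0,8,0,255],[0,0,0,0,255]]]'; python3 - <<'E'
from plan import *
pol();st()
o=bot.get_obs();c=bot.camera('wrist');pickle.dump((c,o),open('/tmp/w10.pkl','wb'));cv2.imwrite('pics/w10.png',c['img'])
E
```

```text
clock: 16.1
eef_pos: [0.5817, -0.3034, 0.0493]
tool_rot: [0.669, 0.743, -0.02, 0.012]
ft_force: [0.0, -0.7, 1.5]
grip_width: -0.0
toolang -6.0 radial 41.3 behind 26.8 z 49.3  Ft -0.7 Fr 0.1 Fz 1.5 t16.10 M [ 0.05 -0.06 -0.01] tilt [-0.009 -0.046]
t16.10 [ 581.7 -303.4   49.3] yaw_x 95.95 F [ 0.01 -0.72  1.52] w-0.0
```

View pics/w10.png

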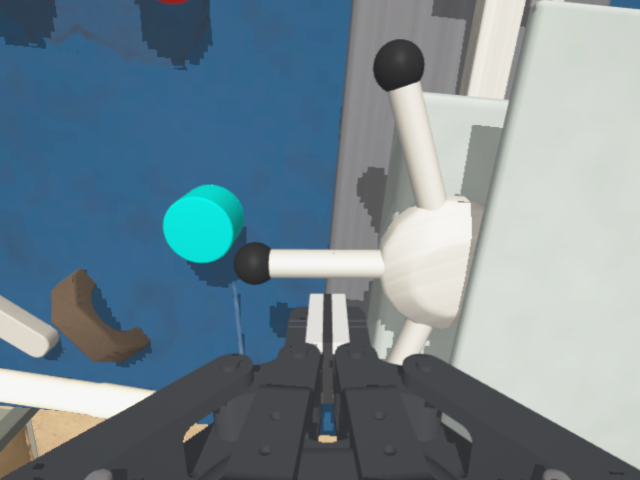

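```bash
python3 -m crank '[[[6,-1,0,0,255],[5,-1,0,0,255],[8,-2,0,4,255],[8,-2,0,5,255],[8,-2,0,5,255],[8,-2,0,5,255]]]'; python3 - <<'E'
from plan import *
pol()
E
```

```text
clock: 16.9
eef_pos: [0.5748, -0.2726, 0.0516]
tool_rot: [0.788, 0.614, -0.022, 0.03]
ft_force: [0.1, -7.5, -3.0]
grip_width: -0.0002
toolang 14.2 radial 43.8 behind 11.2 z 51.6  Ft -7.3 Fr -1.9 Fz -3.0 t16.90 M [-1.54  0.19 -0.06] tilt [ 0.001 -0.074]
```

```bash
python3 -m crank '[[[11,-2,0,10,255],[11,-3,0,10,255]]]'; python3 - <<'E'
from plan import *
pol()
E
```

```text
clock: 17.15
eef_pos: [0.5767, -0.2567, 0.0517]
tool_rot: [0.887, 0.46, -0.02, 0.039]
ft_force: [-3.3, -8.3, -0.9]
grip_width: 0.0
toolang 35.3 radial 44.4 behind 12.1 z 51.7  Ft -8.6 Fr -2.1 Fz -0.9 t17.15 M [-1.66  0.31 -0.08] tilt [ 0.001 -0.088]
```

```bash
python3 -m crank '[[[11,-3,0,10,255],[11,-3,0,10,255]]]'; python3 - <<'E'
from plan import *
pol()
o=bot.get_obs();c=bot.camera('wrist');pickle.dump((c,o),open('/tmp/w11.pkl','wb'));cv2.imwrite('pics/w11.png',c['img'])
E
```

```text
clock: 17.4
eef_pos: [0.5841, -0.2419, 0.0516]
tool_rot: [0.956, 0.29, -0.016, 0.048]
ft_force: [-4.8, -6.0, 2.1]
grip_width: 0.0005
toolang 56.3 radial 45.4 behind 12.9 z 51.6  Ft -7.4 Fr -2.3 Fz 2.1 t17.40 M [-1.25  0.95 -0.16] tilt [-0.002 -0.101]
```

View pics/w11.png

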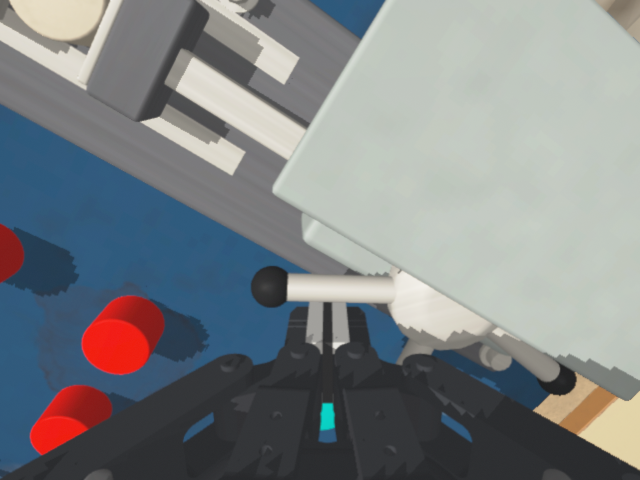

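```bash
python3 -c "
from plan import *
c,o=pickle.load(open('/tmp/w11.pkl','rb'));balls(c,o,[[269,287],[557,380]])"
python3 -m crank '[[[11,-3,0,8,255]]]';python3 -c "
from plan import *
pol()"
python3 -m crank '[[[-8,0,0,0,255],[-3,0,-8,0,255],[0,0,-20,0,255],[0,0,-20,0,255],[0,0,0,0,255]]]'; python3 - <<'E'
from plan import *
pol();st()
o=bot.get_obs();c=bot.camera('wrist');pickle.dump((c,o),open('/tmp/w12.pkl','wb'));cv2.imwrite('pics/w12.png',c['img'])
E
```

```text
balls [[ 585.6 -213.9]
 [ 610.9 -341. ]] r [68.  69.1] ang_w [ 59.6 -82.4]
clock: 17.58
eef_pos: [0.5901, -0.2343, 0.0514]
tool_rot: [0.974, 0.219, -0.014, 0.051]
ft_force: [-5.3, -6.1, 2.4]
grip_width: -0.0001
toolang 64.8 radial 47.2 behind 10.8 z 51.4  Ft -7.4 Fr -3.3 Fz 2.4 t17.57 M [-1.12  1.1  -0.19] tilt [-0.005 -0.104]
clock: 18.2
eef_pos: [0.58, -0.2332, 0.1037]
tool_rot: [0.973, 0.224, -0.012, 0.05]
ft_force: [0.5, -0.1, -0.2]
grip_width: 0.0002
toolang 64.2 radial 52.8 behind 18.9 z 103.7  Ft 0.4 Fr -0.3 Fz -0.2 t18.20 M [ 0.11 -0.03  0.02] tilt [-0.    -0.103]
t18.20 [ 580.  -233.2  103.7] yaw_x 25.78 F [ 0.49 -0.13 -0.21] w0.2
```

View pics/w12.png

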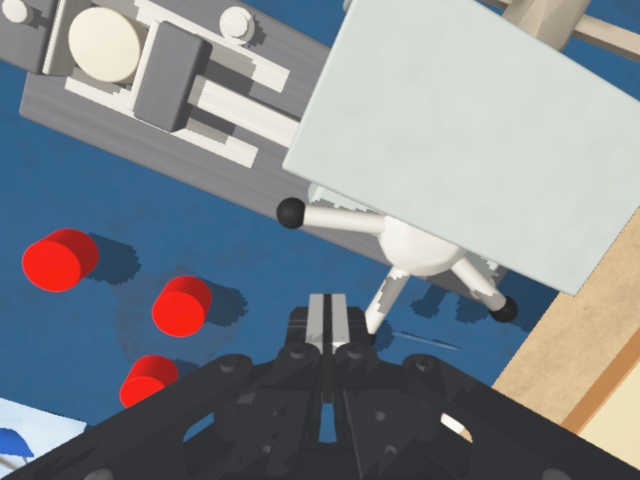

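```bash
python3 - <<'E'
from plan import *
c,o=pickle.load(open('/tmp/w12.pkl','rb'));balls(c,o,[[291,213],[504,310]])
print('tappet',cast(c,[[104,45]],.037,o)*1000,'jaw top face edge',cast(c,[[165,25],[135,108]],.038,o)*1000)
E
```

```text
balls [[ 599.6 -208.3]
 [ 597.3 -336.8]] r [67.4 68.2] ang_w [ 72.4 -70.5]
tappet [[ 630.27175825 -103.40651994   37.        ]] jaw top face edge [[ 649.79493834 -124.85679639   38.        ]
 [ 610.31401653 -123.74882408   38.        ]]
```

```bash
python3 - <<'E'
from plan import *
o=bot.get_obs();x0,y0,z0=o['eef_pos']*1000
n=6
plan([(x0+(575.7-x0)*i/n,y0+(-292-y0)*i/n,106,-10.5) for i in range(1,n+1)])
E
```

```text
[-5.   8.9 -2.4] -10.5
[-6.3  7.5  1. ] -10.5
[-7.5  6.3  1. ] -10.5
[-8.6  4.8  1. ] -10.5
[-9.3  3.1  1. ] -10.5
[-9.7  1.4  1. ] -10.5
```

```bash
python3 -m crank '[[[-5,9,-2,-10.5,255],[-6,8,1,-10.5,255],[-8,6,1,-10.5,255],[-9,5,1,-10.5,255],[-9,3,1,-10.5,255],[-10,1,1,-10.5,255],[0,0,0,0,255]]]'; python3 - <<'E'
from plan import *
pol();st()
plan([(576,-297,51,0)])
E
```

```text
clock: 19.12
eef_pos: [0.5714, -0.2927, 0.098]
tool_rot: [0.704, 0.708, -0.038, 0.03]
ft_force: [0.3, 0.5, -0.4]
grip_width: -0.0001
toolang -0.4 radial 48.7 behind 19.8 z 98.0  Ft 0.5 Fr -0.3 Fz -0.4 t19.12 M [ 0.1  -0.01 -0.01] tilt [-0.011 -0.096]
t19.12 [ 571.4 -292.7   98. ] yaw_x 90.38 F [ 0.29  0.46 -0.44] w-0.1
[ 0.1  5.1 47.2] 0
```

```bash
python3 -m crank '[[[0,5,8,1,255],[0,0,15,0,255],[0,0,12,0,255],[0,0,8,0,255],[0,0,4,0,255],[0,0,0,0,255]]]'; python3 - <<'E'
from plan import *
pol();st()
o=bot.get_obs();c=bot.camera('wrist');pickle.dump((c,o),open('/tmp/w13.pkl','wb'));cv2.imwrite('pics/w13.png',c['img'])
E
```

```text
clock: 19.88
eef_pos: [0.5748, -0.2952, 0.0452]
tool_rot: [0.712, 0.701, -0.038, 0.028]
ft_force: [-0.3, -0.2, 0.7]
grip_width: 0.0001
toolang 0.9 radial 44.8 behind 23.4 z 45.2  Ft -0.2 Fr 0.3 Fz 0.7 t19.88 M [ 0.07 -0.05 -0.02] tilt [-0.015 -0.093]
t19.88 [ 574.8 -295.2   45.2] yaw_x 89.12 F [-0.27 -0.21  0.7 ] w0.1
```

View pics/w13.png

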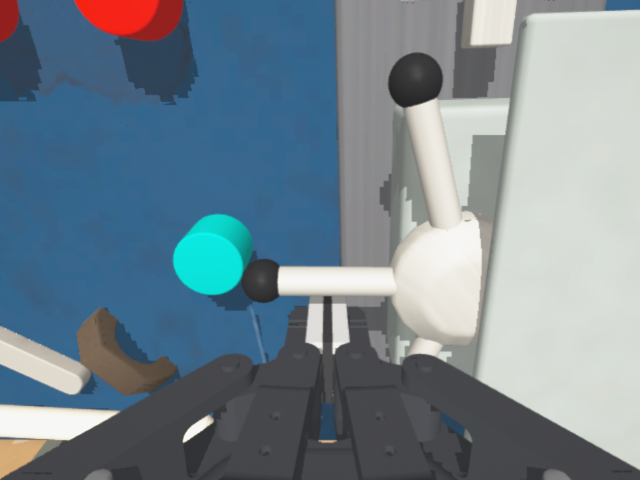

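```bash
python3 -m crank '[[[0,0,-6,0,255],[6,0,0,0,255],[4,0,0,2,255],[8,-2,0,5,255]]]'; python3 - <<'E'
from plan import *
pol()
E
python3 -m crank '[[[8,-2,0,5,255]]]'; python3 - <<'E'
from plan import *
pol()
E
```

```text
clock: 20.42
eef_pos: [0.5745, -0.2819, 0.0528]
tool_rot: [0.756, 0.653, -0.039, 0.036]
ft_force: [2.3, -7.9, -2.6]
grip_width: 0.0002
toolang 8.4 radial 43.7 behind 15.9 z 52.8  Ft -7.5 Fr -3.4 Fz -2.6 t20.43 M [-1.4  -0.35 -0.05] tilt [-0.012 -0.106]
clock: 20.55
eef_pos: [0.5741, -0.2766, 0.0529]
tool_rot: [0.785, 0.617, -0.039, 0.041]
ft_force: [0.7, -11.4, -3.5]
grip_width: 0.0006
toolang 13.7 radial 43.6 behind 14.9 z 52.9  Ft -10.9 Fr -3.4 Fz -3.5 t20.55 M [-2.18 -0.08 -0.05] tilt [-0.011 -0.112]
```

```bash
python3 -m crank '[[[4,-1,0,2,255]]]'; python3 - <<'E'
from plan import *
pol()
c=bot.camera('scene');cv2.imwrite('pics/s2.png',cv2.resize(c['img'][240:320,320:460],None,fx=5,fy=5,interpolation=cv2.INTER_CUBIC))
pol()
E
```

```text
clock: 20.68
eef_pos: [0.5737, -0.2762, 0.053]
tool_rot: [0.797, 0.601, -0.041, 0.045]
ft_force: [-1.4, -11.4, -3.5]
grip_width: 0.0001
toolang 16.0 radial 43.5 behind 16.3 z 53.0  Ft -11.3 Fr -1.8 Fz -3.5 t20.68 M [-2.27  0.23 -0.05] tilt [-0.012 -0.12 ]
toolang 16.1 radial 43.5 behind 16.3 z 53.0  Ft -10.3 Fr -2.9 Fz -3.9 t20.73 M [-2.05  0.11 -0.01] tilt [-0.012 -0.121]
```

View pics/s2.png

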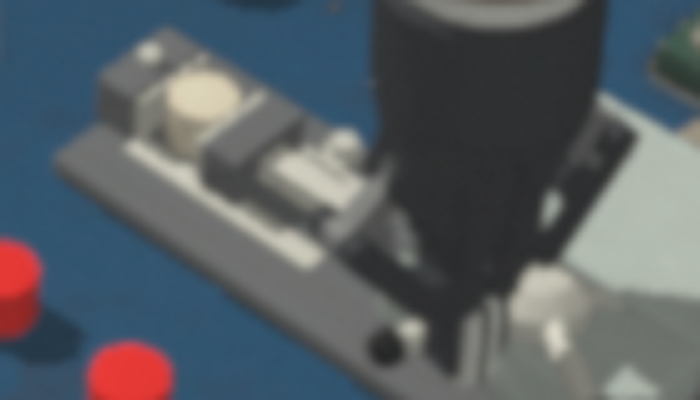

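```bash
for i in 1; do python3 -m crank '[[[5,-1,0,0,255]]]'; python3 -c "
from plan import *
pol()"; done; python3 -m crank '[[[5,-1,0,0,255]]]'; python3 -c "
from plan import *
pol()"
```

```text
clock: 20.85
eef_pos: [0.5737, -0.276, 0.0532]
tool_rot: [0.798, 0.599, -0.044, 0.049]
ft_force: [-1.0, -13.9, -3.0]
grip_width: -0.0002
toolang 16.3 radial 43.5 behind 16.4 z 53.2  Ft -13.6 Fr -2.9 Fz -3.0 t20.85 M [-2.7   0.2  -0.02] tilt [-0.012 -0.131]
clock: 20.98
eef_pos: [0.5736, -0.276, 0.0533]
tool_rot: [0.799, 0.597, -0.047, 0.053]
ft_force: [-0.6, -13.5, -3.6]
grip_width: -0.0002
toolang 16.6 radial 43.4 behind 16.6 z 53.3  Ft -13.1 Fr -3.2 Fz -3.6 t20.98 M [-2.61  0.19 -0.02] tilt [-0.013 -0.141]
```

```bash
python3 -m crank '[[[5.5,0,0,0,255]]]'; python3 -c "
from plan import *
pol()"; python3 -m crank '[[[5.5,0,0,0,255]]]'; python3 -c "
from plan import *
pol()"
```

```text
clock: 21.1
eef_pos: [0.5737, -0.2761, 0.0533]
tool_rot: [0.8, 0.595, -0.052, 0.056]
ft_force: [-3.9, -13.2, -1.8]
grip_width: 0.0001
toolang 16.8 radial 43.3 behind 16.8 z 53.3  Ft -13.8 Fr -0.1 Fz -1.8 t21.10 M [-2.61  1.   -0.08] tilt [-0.016 -0.151]
clock: 21.22
eef_pos: [0.5736, -0.2762, 0.0535]
tool_rot: [0.801, 0.593, -0.056, 0.06]
ft_force: [-4.3, -13.0, -0.4]
grip_width: 0.0001
toolang 17.1 radial 43.3 behind 17.1 z 53.5  Ft -13.7 Fr 0.3 Fz -0.4 t21.23 M [-2.51  0.83 -0.08] tilt [-0.019 -0.162]
```

```bash
python3 -m crank '[[[-8,0,0,0,255],[-6,0,-6,0,255],[0,0,-20,0,255],[0,0,-25,0,255],[0,0,-25,0,255],[0,0,0,0,255]]]'; python3 - <<'E'
from plan import *
pol();st()
o=bot.get_obs();c=bot.camera('wrist');pickle.dump((c,o),open('/tmp/w14.pkl','wb'));cv2.imwrite('pics/w14.png',c['img'])
E
```

```text
clock: 21.98
eef_pos: [0.5718, -0.276, 0.1359]
tool_rot: [0.801, 0.594, -0.053, 0.06]
ft_force: [-0.6, 0.1, -0.1]
grip_width: -0.0001
toolang 17.1 radial 45.0 behind 17.5 z 135.9  Ft -0.1 Fr 0.6 Fz -0.1 t21.98 M [ 0.14 -0.    0.04] tilt [-0.014 -0.159]
t21.98 [ 571.8 -276.   135.9] yaw_x 72.94 F [-0.56  0.08 -0.07] w-0.1
```

View pics/w14.png

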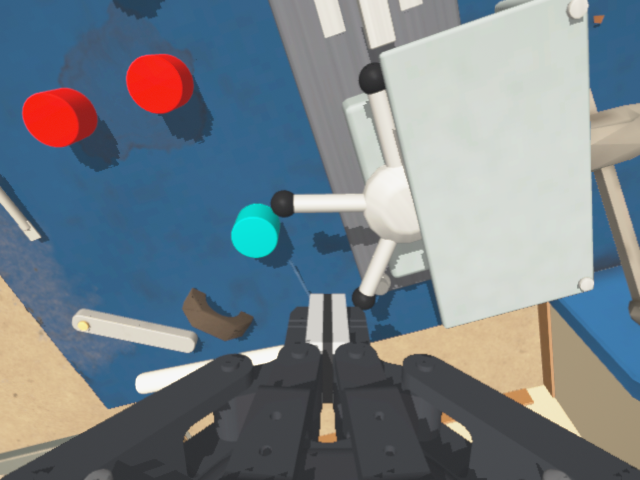

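```bash
python3 - <<'E'
from plan import *
c,o=pickle.load(open('/tmp/w14.pkl','rb'));balls(c,o,[[374,78],[283,203],[363,298]])
plan([(595,-190,140,0)])
E
```

```text
balls [[ 618.3 -205.3]
 [ 555.3 -252.9]
 [ 581.4 -327.4]] r [67.2 67.6 67.1] ang_w [ 88.5  16.9 -54.9]
[ 87.1  -1.5 -19.5] 0
```

```bash
python3 -m crank '[[[25,0,-5,0,0],[35,0,-8,0,0],[27,0,-5,0,0],[0,0,0,0,0]]]'; python3 - <<'E'
from plan import *
st()
o=bot.get_obs();c=bot.camera('wrist');pickle.dump((c,o),open('/tmp/w15.pkl','wb'));cv2.imwrite('pics/w15.png',c['img'])
E
```

```text
clock: 22.52
eef_pos: [0.594, -0.1883, 0.1329]
tool_rot: [0.801, 0.593, -0.056, 0.055]
ft_force: [0.1, -0.6, 0.6]
grip_width: 0.0725
t22.52 [ 594.  -188.3  132.9] yaw_x 72.95 F [ 0.15 -0.56  0.62] w72.5
```

View pics/w15.png

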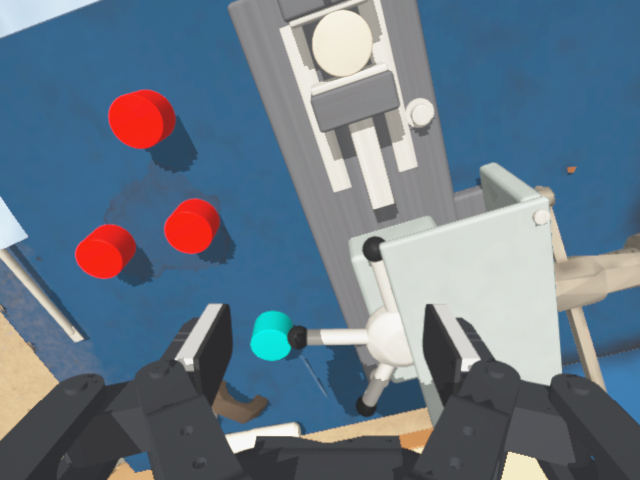

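```bash
python3 -m crank '[[[30,5,0,0,0],[30,5,0,0,0],[20,0,8,0,0],[0,0,0,0,0]]]'; python3 - <<'E'
from plan import *
st()
o=bot.get_obs();c=bot.camera('wrist');pickle.dump((c,o),open('/tmp/w16.pkl','wb'));cv2.imwrite('pics/w16.png',c['img'])
cv2.imwrite('pics/w16c.png',cv2.resize(c['img'][60:260,230:430],None,fx=3,fy=3,interpolation=cv2.INTER_CUBIC))
E
```

```text
clock: 23.08
eef_pos: [0.624, -0.1208, 0.1085]
tool_rot: [0.803, 0.59, -0.059, 0.054]
ft_force: [0.3, -0.3, 0.9]
grip_width: 0.0853
t23.07 [ 624.  -120.8  108.5] yaw_x 72.58 F [ 0.29 -0.31  0.95] w85.3
```

View pics/w16.png

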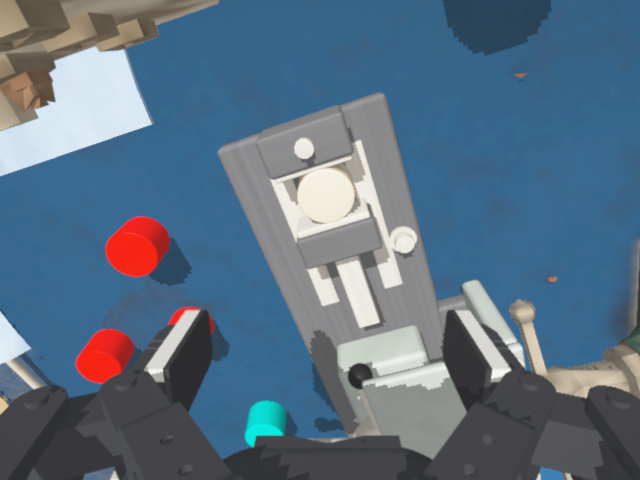

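View pics/w16c.png

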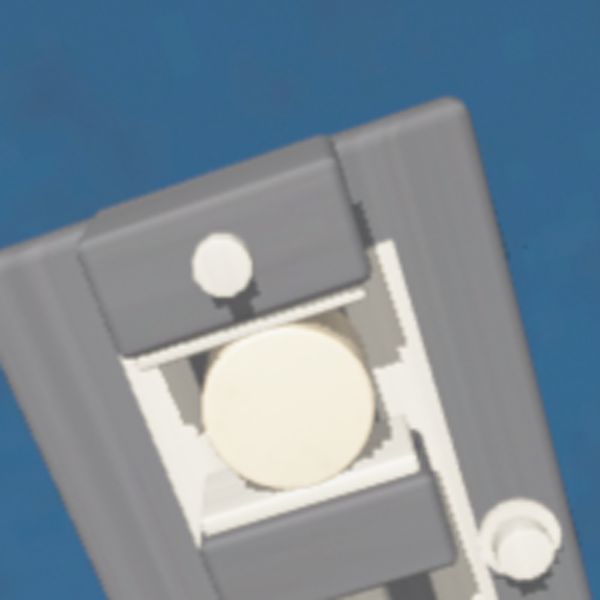

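```bash
python3 -m crank '[[[0,0,-20,0,0],[0,0,-20,0,0],[0,0,-10,0,0],[0,0,0,0,0],[0,0,0,0,0]]]'; python3 - <<'E'
from plan import *
st()
o=bot.get_obs();c=bot.camera('wrist');cv2.imwrite('pics/w17.png',c['img']);s=bot.camera('scene');cv2.imwrite('pics/s17.png',s['img'])
c0,o0=pickle.load(open('/tmp/w16.pkl','rb'))
# gap check: tappet top centre (z .037), anvil and jaw pad edges (z .038)
q=lambda x,y:[230+x/3,60+y/3]
T=cast(c0,[q(288,405)],.037,o0)[0]*1000
A=cast(c0,[q(140,365),q(365,297)],.038,o0)*1000;J=cast(c0,[q(205,518),q(418,455)],.038,o0)*1000
print('tappet',T,'anvil',A.mean(0),'jaw',J.mean(0),'anvil-jaw',A.mean(0)[1]-J.mean(0)[1])
E
```

```text
clock: 23.75
eef_pos: [0.6231, -0.1192, 0.1592]
tool_rot: [0.805, 0.587, -0.061, 0.054]
ft_force: [-0.1, 0.5, -0.5]
grip_width: 0.0854
t23.75 [ 623.1 -119.2  159.2] yaw_x 72.16 F [-0.05  0.48 -0.5 ] w85.4
tappet [630.66107814 -98.41513302  37.        ] anvil [628.74714004 -83.35603033  38.        ] jaw [ 629.91133244 -114.41347228   38.        ] anvil-jaw 31.05744195482727
```

View pics/s17.png

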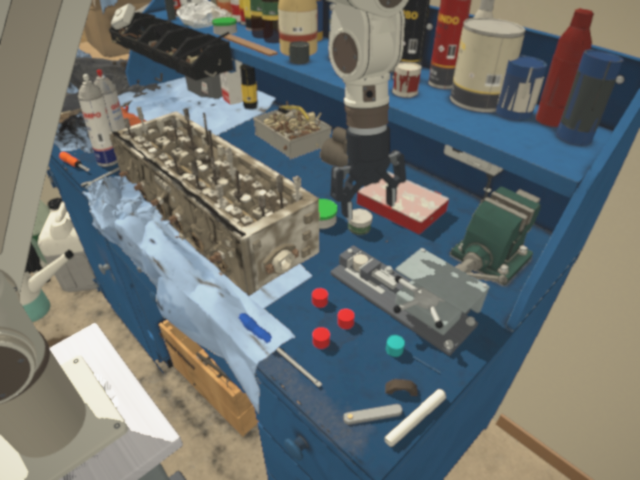

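The gap between anvil and jaw measures 31.1 mm, which equals the tappet's diameter. Nothing else on the bench has moved, and the gripper is clear. Handing in.

```bash
python3 -c "
from workcell import bot
print(bot.job_done())"
```

```text
the job is handed in; nothing more can be done
None
```

I stood the pale tappet upright on the clamp bed and released it, then closed the clamp with three spoke strokes. I handed the job in at about 24 s.

- **Grip:** On the last stroke the push at about 43 mm radius rose from about 7.5 N (the wheel's own friction) to about 13.7 N. The wheel then stopped moving. That suggests a jaw force of about 19 N, or about 14 N if friction was at the high end of what I saw. This comes from the push force; I could not measure the jaw force directly.
- **Position:** The last wrist picture gives a jaw-to-anvil gap of 31.1 mm against the 31 mm tappet. The tappet is upright and about 1 mm off the middle across the jaws. The wheel is at about 2.82 rad; I had expected about 2.9.
- **Clear of the work:** The gripper is raised well clear, with no contact force beyond noise. In the scene picture the bystanders and look-alikes look unmoved by eye; I did not measure them.
- **Did not go as planned:** The tool tilted gradually, to about 9°, from pushing the wheel. The last rows therefore gave no more force than about 13.7 N.

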